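# Open the medicine cupboard past its hidden safety catch

### The arm

A 6-joint arm with a two-finger parallel gripper is mounted at the origin on the work surface. World frame = base frame: x ahead of the robot, y to its left, z up, the work surface at z = 0. Lengths are in m, angles in rad, forces in N, time in s.
With the tool pointing down it reaches from about 0.375 to 0.9 m from the base axis. Payload 3.1 kg.
Tool frame: the origin (TCP) lies midway between the tips of the shut fingers; the grasp point (between the pads) lies grip_point_offset behind it (grip_point_offset is the distance from the TCP to the grasp point, in m); y points along the fingers, z is the direction in which the jaws open and shut, and the axes are right-handed (so a half turn about y gives the same grasp; the last joint's range is limited). The gripper opens to 87 mm and grips with 3 to 60 N. Pads are 19 mm wide; open, the fingers measure 117 mm over their backs; the gripper's body (75 mm by 190 mm) begins 51 mm behind the grasp point.
Start: joints at [1.077, 0.527, 1.433, -0, 1.181, -0.178], TCP at [0.193, 0.594, 0.196] pointing down, gripper open.
Joint ranges: [-3.08, 3.08], [-0.75, 2.2], [0.22, 2.44], [-1.43, 4.57], [0, 2.65], [-2.85, 2.85]. Speed limits (rad/s): [2.79, 2.79, 3.14, 3.14, 3.14, 3.14].

### API

Orientations are given as a unit quaternion [x, y, z, w].
In Python, from rig import * gives the robot as it stands.
- The arm moves only by the tool jog_arm, never from a script. Its argument "increments" is a list that holds one entry, the list of rows, each a list of 7 numbers: the turn, a rotation vector about the world's x, y, z in degrees, then the shift along the world's x, y, z in m, then the closure, from -1 (fully open) to 1 (shut), so that 0 is half open. In form: [[[rx, ry, rz, x, y, z, jaw], ...]]. A call has 1 to 8 rows; each row is the pose to reach, as a shift and turn from the pose measured when the call began; what a row does not reach only later rows make up. A row lasts 1/10 s, in which the tool goes at most 50 mm and 8.59 degrees, less where a joint would pass 70% of its speed; a pose out of reach is approached as far as the arm can. A call with a gripper value outside its range is refused whole. The fingers move at their own pace and stop on an object; "squeeze" is the grip in N (left out, the last holds). Time passes only in rows, so rows that repeat a pose let the fingers close. It gives the time, the measured TCP pose, the force and the opening at its end, in the units of the state.
- get_obs(): the state, without advancing time (a new reading comes with each control period).
- camera(name): name is "scene" or "top"; returns the picture (420x560x3 uint8, red, green, blue); there is no depth.
- camera_info(name): a dict with "K" (3x3 intrinsics, pixels), "R" (3x3) and "t" (3): a world point X has camera coordinates R X + t. Camera axes: x right, y down, z forward; pixel columns grow to the right and rows downward; lengths in m; the calibration is good to about 2 mm. A picture is of the moment at which its call begins. camera_info takes no time and is no camera call.
- hand_in(): hands the job in, once; it reports no verdict.
The state is a dict: "time": time; "q": joint angles; "joint_velocities": joint speeds; "joint_torque": joint torques, N m; "position": TCP position; "tool_rot": TCP orientation; "ft_force": force on the tool from outside, world axes, zero at the start; "moment": the same for the moment, N m; "grip_width": finger opening in m.
Only numpy, scipy, OpenCV 4.12 (cv2) and the standard library are available. Lean on these libraries where they do the work, as an engineer would, in place of code of your own. Each camera call takes 0.05 s, during which the arm holds its last target.

### The job

Open the small medicine cupboard for restocking. Its door is held by a hidden child-safety catch: draw the door out until the catch stops it, then reach down through the gap at the top, find the spring catch, press it down and, keeping it down, pull the door past it; leave the door standing open by 60 degrees or more, with the catch sprung back up. Do not wrench the door against the catch, and leave the vial packs and other stock where they are.

Things in the scene. Friction and masses are not known exactly. Their poses are not given: they have to be found in the camera images.
- cupboard: White metal cupboard fixed to the table, 220 (x, depth) x 320 (y, width) x 220 mm tall, open at its front (-x of its own frame, towards the robot) where the door hangs; origin at the centre of its underside, z up. Its flat top is 8 mm thick; under the top's front edge runs a strike rail 12 mm deep (x), whose lower edge is 20 mm below the top.
- hinge_top (a point): Point on the door's upright hinge axis, level with the cupboard's top (220 mm above the table), in the plane of the cupboard's front and of the shut door's inner face: at (-110, 155, 220) mm in the cupboard's frame, axes as the cupboard's (they do not turn with the door).
- cup_door (a joint): Door angle in rad: 0 shut, growing as the free (-y) edge swings out to -x, up to 1.6. The door is 312 mm wide from the hinge and 16 mm thick, its top edge level with the cupboard's top; it stays where it is left (friction about 0.15 N m). The catch stops it at about 0.17 to 0.29 rad, with a gap of about 48 mm between door and cupboard front at the catch.
- handle (a point): Middle of the door's horizontal D-handle bar: steel, 12 mm thick, 110 mm long, parallel to the door, its axis 52 mm out from the door's outer face (46 mm clear behind it), 22 mm below the door's top edge, 235 mm from the hinge axis. Axes turn with the door: x along the door's inward normal, y along the bar to the hinge.
- catch (a joint): How far the spring catch is pressed down, in m: 0 at rest, 0.018 at its stop; takes 4 N to start, 9 N at its stop. A level white plastic tongue, 24 mm wide, reaching 72 mm inward from the door's inner face and moving with the door; its flat top is 23 mm below the door's top edge. The upturned nose at its end (60 to 72 mm in) hooks behind the strike rail and clears it when 11 mm or more down.
- door_corner (a point): Top free corner of the door, on its inner face: 312 mm from the hinge axis, 220 mm above the table; axes turn with the door (x inward, y to the hinge). The catch sits on the inner face somewhere else each time, not given: its middle is 180 to 270 mm from the hinge axis. The shut door hides it; it is reached only from above, through the gap between door and cupboard top.
- pack_a: Bystander, loose: shrink-wrapped block of glass vials, 104 x 78 mm, 62 mm tall; origin at the centre of its underside. Beside the cupboard on its hinge side. Leave it alone.
- pack_b: Bystander, loose: shrink-wrapped block of glass vials, 130 x 78 mm, 62 mm tall; origin at the centre of its underside. Beside the cupboard on the side of the door's free edge. Leave it alone.
- pack_c: Bystander, loose: shrink-wrapped block of glass vials, 130 x 78 mm, 62 mm tall; origin at the centre of its underside. On the robot's right. Leave it alone.
- pack_d: Bystander, loose: shrink-wrapped block of glass vials, 104 x 78 mm, 62 mm tall; origin at the centre of its underside. On the robot's left. Leave it alone.
- jar: Bystander, loose: amber jar with a white cap, 66 mm across, 100 mm tall, origin at its underside. Leave it alone.
- carton: Bystander, loose: cardboard box, 110 x 70 x 60 mm, origin at its underside. Leave it alone.
- blister: Bystander, loose: flat blister tray, 70 x 150 x 16 mm, lying on the middle of the cupboard's top; origin at its underside. Leave it alone.

How it is judged:
By the outcome, as a careful person would: the job done as asked, in the order asked, and still so for the second after the job is handed in, with the robot touching nothing.
It also fails if it takes over 72 s, if anything falls off the work surface, if the arm or the gripper's body presses on something with over 40 N, if the wrist force passes 120 N, or if a joint passes its speed limit or range.

## Working session

There is one attempt and no reset: what is moved stays moved. The work goes in short steps, Python scripts to look and compute and a tool call to move; the robot and the scene stay as the last step left them, time stands still between calls to the robot, and variables do not carry over. Pictures are saved under pics/ and viewed, and the job is handed in when it is done.

Besides the shell and the picture viewer there is one more tool, called after "Call:" in YAML: its name, and indented under it one key for each argument. jog_arm: Moves the arm, as the interface text tells. Its arguments: {"type":"object","properties":{"increments":{"type":"array","items":{"type":"array","items":{"type":"array","items":{"type":"number"}}}},"squeeze":{"type":"number"}},"required":["increments"]}

```bash
ls; mkdir -p pics; python3 - <<'E'
from rig import *
import cv2
for n in ("scene","top"):
    im=camera(n); cv2.imwrite(f"pics/{n}0.png",im[:,:,::-1])
    i=camera_info(n); print(n,i)
print(get_obs())
E
```

```text
pics
scene {'K': array([[474.18754805,   0.        , 280.0691046 ],
       [  0.        , 474.18754805, 208.94916729],
       [  0.        ,   0.        ,   1.        ]]), 'R': array([[-0.06191043, -0.99805189, -0.00771563],
       [-0.86886298,  0.05769769, -0.49167885],
       [ 0.49116618, -0.02373622, -0.87074243]]), 't': array([0.0274394 , 0.57918893, 1.52134204])}
top {'K': array([[420.05499786,   0.        , 269.39938876],
       [  0.        , 420.05499786, 216.62061248],
       [  0.        ,   0.        ,   1.        ]]), 'R': array([[-0.0061437 , -0.99965001, -0.02573148],
       [-0.99221082,  0.00929553, -0.12422268],
       [ 0.12441839,  0.02476787, -0.99192067]]), 't': array([0.00196439, 0.58892893, 1.41750619])}
{'time': 0.1, 'q': array([ 1.07751349e+00,  5.28430365e-01,  1.43377136e+00,  3.70796557e-06,
        1.18141872e+00, -1.78518394e-01]), 'joint_velocities': array([-0.0011772 , -0.00104508, -0.00386118, -0.00223585,  0.00272419,
        0.00065018]), 'joint_torque': array([-1.04979943e-03, -4.40990746e+01, -1.77151197e+01,  6.34376099e-02,
        5.33880084e-02, -4.42127146e-05]), 'position': array([0.19313137, 0.59365612, 0.19543533]), 'tool_rot': array([ 0.69904365, -0.11106509,  0.11059017, -0.69769072]), 'ft_force': array([-0.10220506, -0.18725253,  0.02600727]), 'moment': array([-0.02439919, -0.00909914, -0.02008388]), 'grip_width': 0.08677529623220323}
```

View pics/scene0.png

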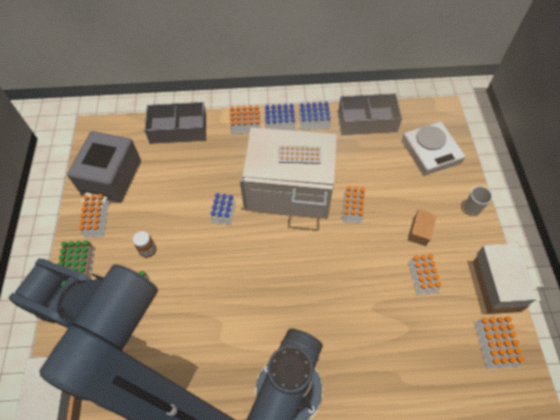

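View pics/top0.png

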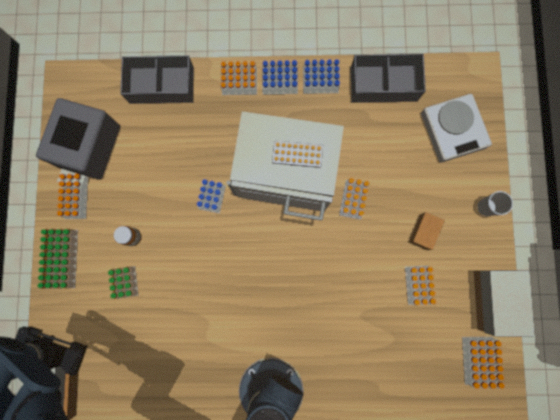

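```bash
python3 - <<'E'
import cv2
a=cv2.imread("pics/top0.png")[100:235,185:385]; cv2.imwrite("pics/t0c.png",cv2.resize(a,None,fx=4,fy=4,interpolation=cv2.INTER_CUBIC))
a=cv2.imread("pics/scene0.png")[115:240,200:380]; cv2.imwrite("pics/s0c.png",cv2.resize(a,None,fx=4.4,fy=4.4,interpolation=cv2.INTER_CUBIC))
E
```

```text
(no output)
```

View pics/t0c.png

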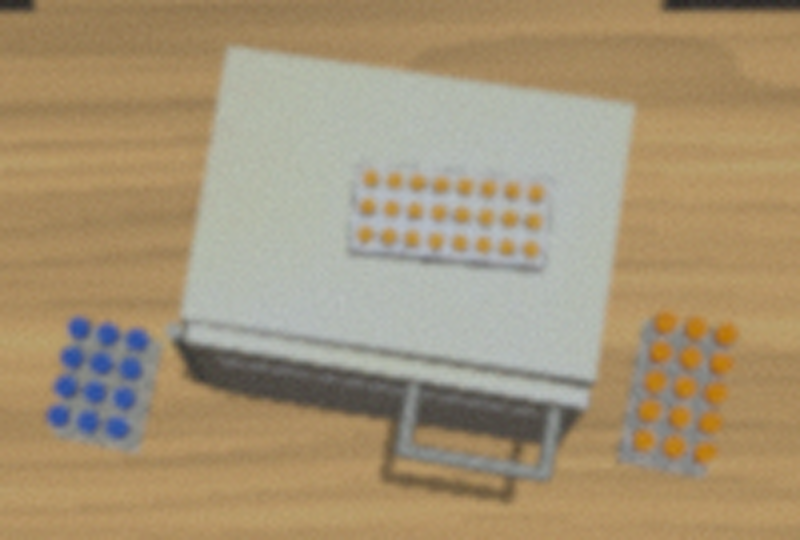

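View pics/s0c.png

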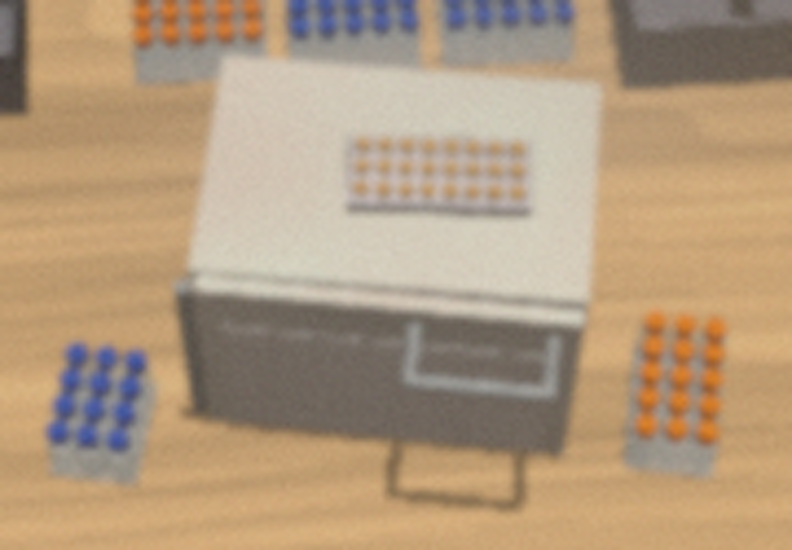

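```bash
cat > h.py <<'E'
import numpy as np
from rig import camera_info
CI={n:camera_info(n) for n in("scene","top")}
def proj(n,X):
    c=CI[n]; p=(c["R"]@np.asarray(X,float).T).T+c["t"]; p=(c["K"]@p.T).T; return p[:,:2]/p[:,2:]
def ray(n,uv,z):
    c=CI[n]; d=c["R"].T@np.linalg.inv(c["K"])@np.array([uv[0],uv[1],1]); o=-c["R"].T@c["t"]
    return o+d*(z-o[2])/d[2]
E
python3 - <<'E'
from h import *
from scipy.optimize import least_squares
t=np.array([[229,47],[634,104],[597,380],[183,320]])/4+[185-.4,100-.4]
s=np.array([[222,57],[600,86],[588,302],[190,273]])/4.4+[200-.4,115-.4]
L=np.array([[.11,.16,.22],[.11,-.16,.22],[-.11,-.16,.22],[-.11,.16,.22]])
def W(p,L):
    c,s_=np.cos(p[2]),np.sin(p[2]); return L@np.array([[c,-s_,0],[s_,c,0],[0,0,1]]).T+[p[0],p[1],0]
f=lambda p:np.r_[(proj("top",W(p,L))-t).ravel(),(proj("scene",W(p,L))-s).ravel()]
r=least_squares(f,[.6,0,0]); print(r.x,np.degrees(r.x[2]),r.fun.round(1))
H=lambda L:W(r.x,np.array([L]))[0]
print("hinge",H([-.11,.155,.22]),"handle",H([-.11-.016-.052,.155-.235,.198]))
for e,n in(((405,455),"t"),((547,475),"t")): print(ray("top",np.array(e)/4+[184.6,99.6],.198))
for e in((410,380),(552,392)): print(ray("scene",np.array(e)/4.4+[199.6,114.6],.198))
E
```

```text
[ 0.76427348 -0.06105607 -0.15819329] -9.063807901159299 [-0.9  0.1 -0.2 -0.1 -0.4  0.3 -0.8  0.2  0.7 -0.3  0.7 -0.8  1.1  0.2
  0.1 -0.2]
hinge [0.68006481 0.1093373  0.22      ] handle [ 0.57589333 -0.11201604  0.198     ]
[ 0.57836223 -0.0572885   0.198     ]
[ 0.56186989 -0.16579953  0.198     ]
[ 0.58268192 -0.05413923  0.198     ]
[ 0.56447352 -0.16399757  0.198     ]
```

```bash
python3 - <<'E'
from h import *
import rig
from rig import *
from scipy.spatial.transform import Rotation as R
print([n for n in dir(rig) if not n.startswith('_')], getattr(rig,'grip_point_offset',None))
o=get_obs(); M=R.from_quat(o["tool_rot"]).as_matrix(); print(M.round(3))
yaw=-9.06; d=np.array([np.sin(np.radians(yaw)),-np.cos(np.radians(yaw)),0]); print("door dir",d,"angle of jaw",np.degrees(np.arctan2(M[1,2],M[0,2])),"door ang",np.degrees(np.arctan2(d[1],d[0])))
for n in CI: print(n,-CI[n]["R"].T@CI[n]["t"])
E
```

```text
['Unreachable', 'camera', 'camera_info', 'get_obs', 'grip_point_offset', 'hand_in'] 0.0187
[[ 0.951 -0.001  0.31 ]
 [-0.31  -0.002  0.951]
 [-0.    -1.    -0.002]]
door dir [-0.15746868 -0.98752398  0.        ] angle of jaw 71.96526590254838 door ang -99.06
scene [-0.24229716  0.030079    1.60968372]
top [ 0.40798989 -0.03861932  1.47926256]
```

Call:
jog_arm:
  increments:
    - [[0,0,0,0,0,0.05,1],[0,0,4,0.03,-0.03,0.1,1],[0,0,9,0.07,-0.07,0.12,1],[0,0,9,0.1,-0.11,0.12,1],[0,0,9,0.14,-0.15,0.12,1],[0,0,9,0.17,-0.19,0.12,1],[0,0,9,0.21,-0.23,0.12,1],[0,0,9,0.25,-0.27,0.12,1]]

```text
time: 0.9
position: [0.4149, 0.3515, 0.3152]
tool_rot: [0.706, -0.056, 0.055, -0.704]
ft_force: [0.2, 0.7, -0.6]
grip_width: 0.0312
```

Remaining to (0.600, -0.115, 0.32): shift (+0.185, -0.466).

Call:
jog_arm:
  increments:
    - [[0,0,0,0.018,-0.045,0,1],[0,0,0,0.036,-0.09,0,1],[0,0,0,0.054,-0.135,0,1],[0,0,0,0.072,-0.18,0,1],[0,0,0,0.09,-0.225,0,1],[0,0,0,0.108,-0.27,0,1],[0,0,0,0.126,-0.315,0,1],[0,0,0,0.144,-0.36,0,1]]

```text
time: 1.7
position: [0.559, -0.0104, 0.3149]
tool_rot: [0.706, -0.056, 0.055, -0.704]
ft_force: [0.7, 0.7, -0.1]
grip_width: 0.0005
```

```bash
python3 - <<'E'
from h import *
from rig import *
from scipy.spatial.transform import Rotation as R
o=get_obs(); M=R.from_quat(o["tool_rot"]).as_matrix();print(M.round(3),np.degrees(np.arctan2(M[1,2],M[0,2])),o["position"],o["ft_force"],o["q"])
E
```

```text
[[ 0.988 -0.002  0.157]
 [-0.157 -0.002  0.988]
 [-0.002 -1.    -0.002]] 80.96124081078118 [ 0.55895145 -0.01041664  0.31485939] [ 0.73606879  0.69969128 -0.13734448] [-0.21731046  0.32059472  1.43936803 -0.00202374  1.38314685 -1.6299701 ]
```

Call:
jog_arm:
  increments:
    - [[0,0,0,0.02,-0.045,0,1],[0,0,0,0.035,-0.09,0,1],[0,0,0,0.041,-0.105,-0.01,1],[0,0,0,0.041,-0.105,-0.05,1],[0,0,0,0.041,-0.105,-0.075,1],[0,0,0,0.041,-0.105,-0.075,1]]

```text
time: 2.3
position: [0.5963, -0.1138, 0.2349]
tool_rot: [-0.704, 0.06, -0.051, 0.706]
ft_force: [0.2, -0.1, -0.5]
grip_width: 0.0003
```

```bash
python3 - <<'E'
from h import *
from rig import *
import cv2
for n,b in(("top",(100,260,200,400)),("scene",(115,275,200,400))):
    im=camera(n)[b[0]:b[1],b[2]:b[3],::-1]; cv2.imwrite(f"pics/{n}1.png",cv2.resize(im,None,fx=3.7,fy=3.7,interpolation=cv2.INTER_CUBIC))
E
```

```text
(no output)
```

View pics/top1.png

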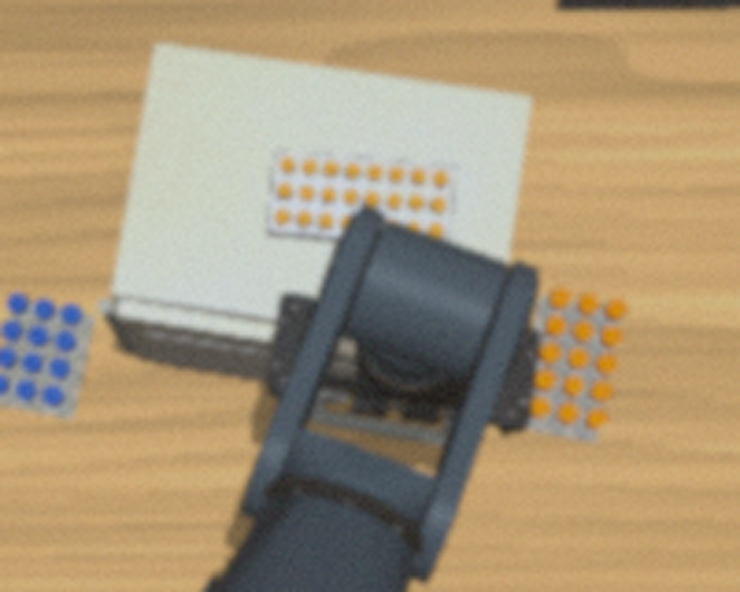

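View pics/scene1.png

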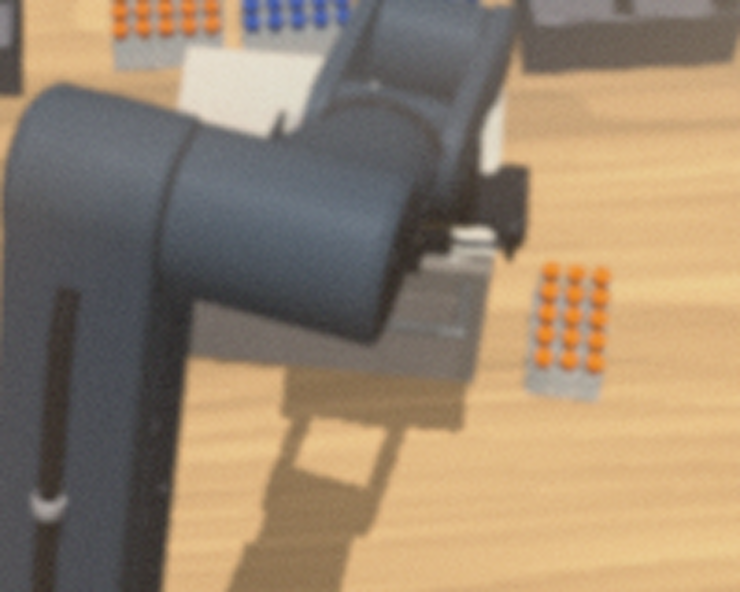

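Call:
jog_arm:
  increments:
    - [[0,0,0,0.004,0,-0.01,1],[0,0,0,0.004,0,-0.025,1],[0,0,0,0.004,0,-0.04,1],[0,0,0,0.004,0,-0.05,1],[0,0,0,0.004,0,-0.05,1]]

```text
time: 2.9
position: [0.6034, -0.1143, 0.1889]
tool_rot: [0.705, -0.057, 0.054, -0.705]
ft_force: [-0.3, -1.0, 0.3]
grip_width: 0.0007
```

Call:
jog_arm:
  increments:
    - [[0,0,0,-0.007,0.001,0,1],[0,0,0,-0.014,0.002,0,1],[0,0,-1,-0.018,0.004,0,1],[0,0,-2,-0.022,0.006,0,1],[0,0,-3,-0.026,0.008,0,1],[0,0,-4,-0.03,0.01,0,1],[0,0,-5,-0.034,0.012,0,1],[0,0,-5,-0.036,0.013,0,1]]

```text
time: 3.7
position: [0.5669, -0.101, 0.1889]
tool_rot: [0.702, -0.088, 0.085, -0.702]
ft_force: [0.2, 0.6, 1.1]
grip_width: 0.0009
```

Call:
jog_arm:
  increments:
    - [[0,0,-1,-0.004,0.002,0,1],[0,0,-2,-0.008,0.004,0,1],[0,0,-3,-0.011,0.007,0,1],[0,0,-4,-0.014,0.009,0,1],[0,0,-4,-0.014,0.009,0,1]]

```text
time: 4.2
position: [0.5524, -0.0916, 0.1889]
tool_rot: [0.698, -0.113, 0.109, -0.698]
ft_force: [0.2, 0.6, -0.1]
grip_width: 0.0002
```

Call:
jog_arm:
  increments:
    - [[0,0,-1,-0.002,0.001,0,1],[0,0,-1,-0.004,0.002,0,1],[0,0,-2,-0.006,0.004,0,1],[0,0,-2,-0.006,0.004,0,1]]

```text
time: 4.6
position: [0.546, -0.0873, 0.1888]
tool_rot: [-0.696, 0.125, -0.121, 0.696]
ft_force: [0.5, -0.6, -0.2]
grip_width: 0.0003
```

```bash
python3 - <<'E'
from h import *
from rig import *
import cv2
print(get_obs()["ft_force"])
for n,b in(("top",(100,260,200,400)),):
    im=camera(n)[b[0]:b[1],b[2]:b[3],::-1]; cv2.imwrite(f"pics/{n}2.png",cv2.resize(im,None,fx=3.7,fy=3.7,interpolation=cv2.INTER_CUBIC))
E
```

```text
[ 0.51453265 -0.59624901 -0.20524023]
```

View pics/top2.png

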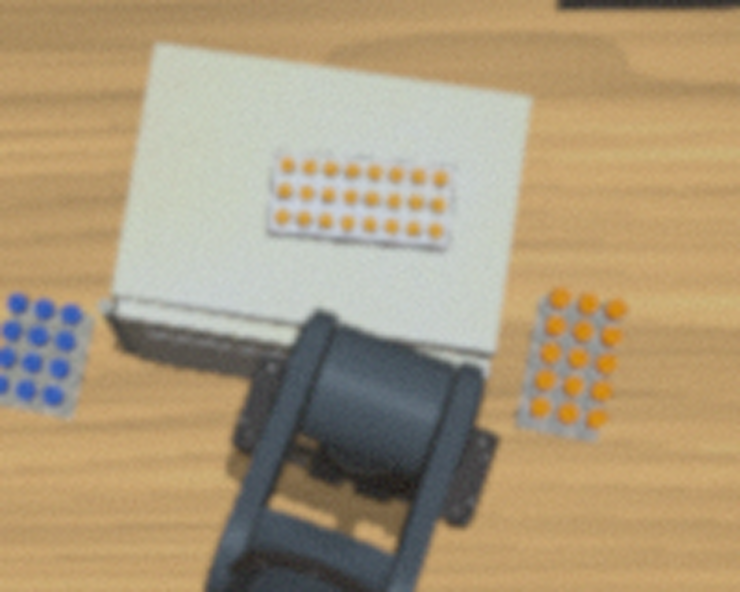

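```bash
python3 - <<'E'
from h import *
from rig import *
import cv2
o=get_obs()
for n,b in(("top",(165,235,225,345)),("scene",(150,240,220,360))):
    im=camera(n)[b[0]:b[1],b[2]:b[3],::-1]; cv2.imwrite(f"pics/{n}3.png",cv2.resize(im,None,fx=6,fy=6,interpolation=cv2.INTER_CUBIC))
    p=proj(n,[o["position"]])[0]; print(n,p,(p-[b[2],b[0]])*6)
print(grip_point_offset)
E
```

```text
top [295.70774014 223.96687349] [424.24644083 353.80124096]
scene [303.21884834 210.89502232] [499.31309002 365.37013393]
0.0187
```

View pics/top3.png

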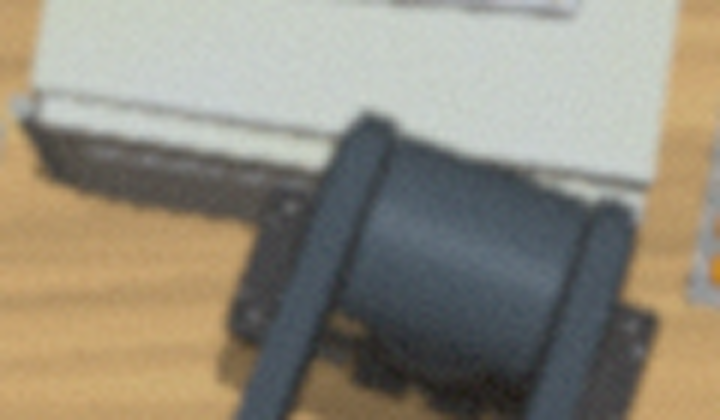

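View pics/scene3.png

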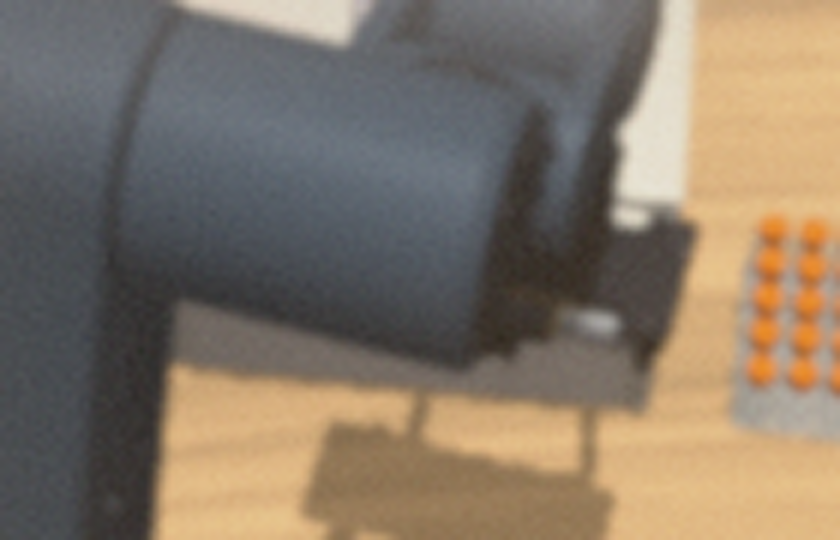

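```bash
python3 - <<'E'
from h import *
p=[[.5963,-.1138,.2349]]
print(((proj("top",p)-[200,100])*3.7), (proj("scene",p)-[200,115])*3.7)
b=[[.574,-.111,.198],[.574+.0087,-.0565,.198],[.574-.0087,-.1655,.198]]
print(((proj("top",b)-[200,100])*3.7), (proj("scene",b)-[200,115])*3.7)
p=[[.546,-.0873,.1888]]
print(((proj("top",p)-[200,100])*3.7))
E
python3 - <<'E'
import cv2
a=cv2.imread("pics/top1.png")[330:480,250:550]; cv2.imwrite("pics/top1z.png",cv2.resize(a,None,fx=2.6,fy=2.6))
E
```

```text
[[387.9782519  390.70167514]] [[407.55882738 281.26250196]]
[[382.46652616 423.99142361]
 [316.63856394 414.23242723]
 [448.54323782 433.7872971 ]] [[404.90749437 322.59113575]
 [345.81575099 317.903748  ]
 [464.21519973 327.29565444]]
[[353.9408282  458.97910336]]
```

View pics/top1z.png

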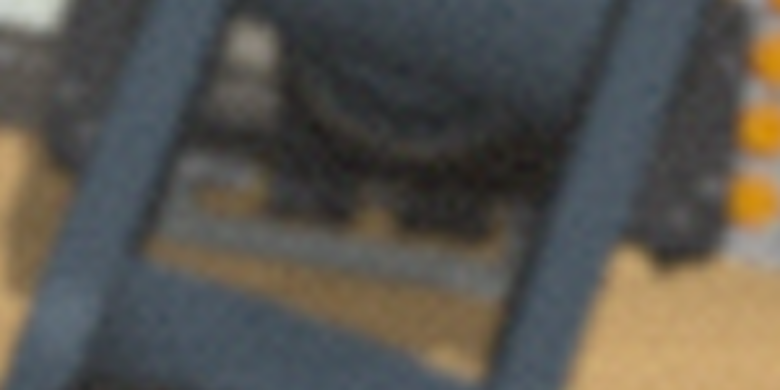

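Call:
jog_arm:
  increments:
    - [[0,0,0,0,0,0.03,1],[0,0,0,0,0,0.06,1],[0,0,0,-0.02,0.04,0.06,1],[0,0,0,-0.04,0.08,0.06,1],[0,0,0,-0.06,0.12,0.06,1],[0,0,0,-0.06,0.16,0.06,1],[0,0,0,-0.06,0.2,0.06,1],[0,0,0,-0.06,0.2,0.06,1]]

```text
time: 5.55
position: [0.4859, 0.1164, 0.2492]
tool_rot: [-0.696, 0.123, -0.119, 0.697]
ft_force: [-1.5, -0.4, -0.1]
grip_width: 0.0003
```

```bash
python3 - <<'E'
from h import *
from rig import *
import cv2
o=get_obs(); print(o["position"])
for n,b in(("top",(100,260,185,385)),("scene",(115,275,180,380))):
    im=camera(n)[b[0]:b[1],b[2]:b[3],::-1]; cv2.imwrite(f"pics/{n}4.png",cv2.resize(im,None,fx=4,fy=3.7,interpolation=cv2.INTER_CUBIC) if 0 else cv2.resize(im,None,fx=3.7,fy=3.7,interpolation=cv2.INTER_CUBIC))
    p=proj(n,[o["position"]])[0]; print(n,(p-[b[2],b[0]])*3.7)
E
```

```text
[0.48586658 0.11640213 0.24915952]
top [156.32333791 528.4724317 ]
scene [232.72421085 394.59586267]
```

View pics/top4.png

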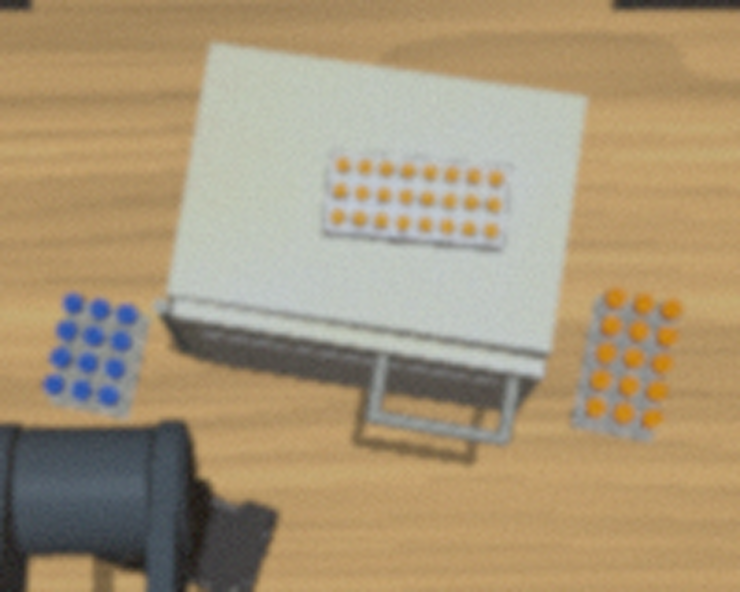

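View pics/scene4.png

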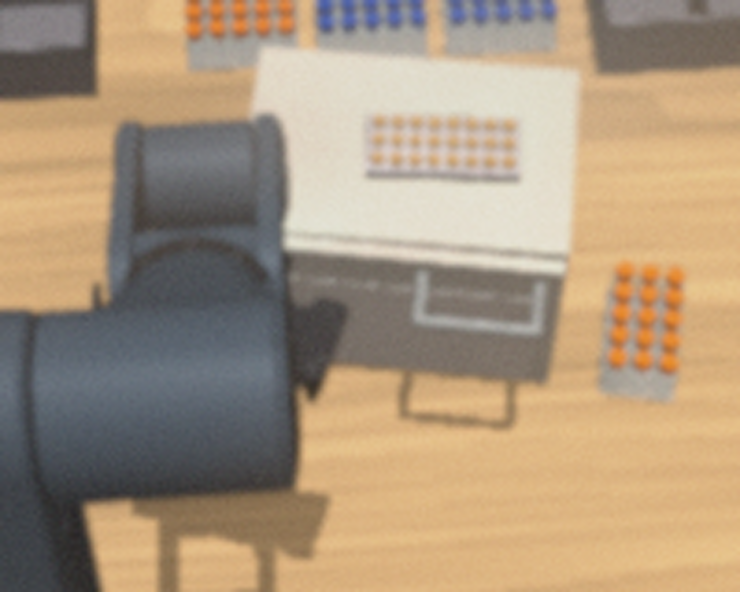

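Call:
jog_arm:
  increments:
    - [[-8,0,0,0,0,0.05,1],[-16,0,0,0,0,0.1,1],[-24,0,0,0,0,0.1,1],[-32,0,0,0,0,0.1,1],[-40,0,0,0,0,0.1,1],[-48,0,0,0,0,0.1,1],[-50,0,0,0,0,0.1,1],[-50,0,0,0,0,0.1,1]]

```text
time: 6.45
position: [0.4865, 0.1125, 0.3474]
tool_rot: [0.926, -0.062, 0.16, -0.336]
ft_force: [-0.5, -0.2, 0.1]
grip_width: 0.0007
```

```bash
python3 - <<'E'
from h import *
from rig import *
import cv2
from scipy.spatial.transform import Rotation as R
o=get_obs(); print(o["position"]); M=R.from_quat(o["tool_rot"]).as_matrix(); print(M.round(2))
P=[o["position"],o["position"]-M[:,1]*.0187,o["position"]-M[:,1]*.07]
for n,b in(("top",(160,300,185,385)),("scene",(135,295,180,380))):
    im=camera(n)[b[0]:b[1],b[2]:b[3],::-1]; im=cv2.resize(im,None,fx=3.7,fy=3.7,interpolation=cv2.INTER_CUBIC)
    for p in proj(n,P): q=(p-[b[2],b[0]])*3.7; print(n,q); cv2.circle(im,(int(q[0]),int(q[1])),2,(0,0,255),-1)
    cv2.imwrite(f"pics/{n}5.png",im)
E
```

```text
[0.48647095 0.11251749 0.34741578]
[[ 0.94 -0.01  0.34]
 [-0.22 -0.77  0.6 ]
 [ 0.25 -0.64 -0.72]]
top [144.79131344 297.22712102]
top [122.85105291 296.06226329]
top [ 60.28148492 292.74030433]
scene [228.39009146 264.19176071]
scene [209.8432269  257.80493303]
scene [157.5180514  239.78615264]
```

View pics/top5.png

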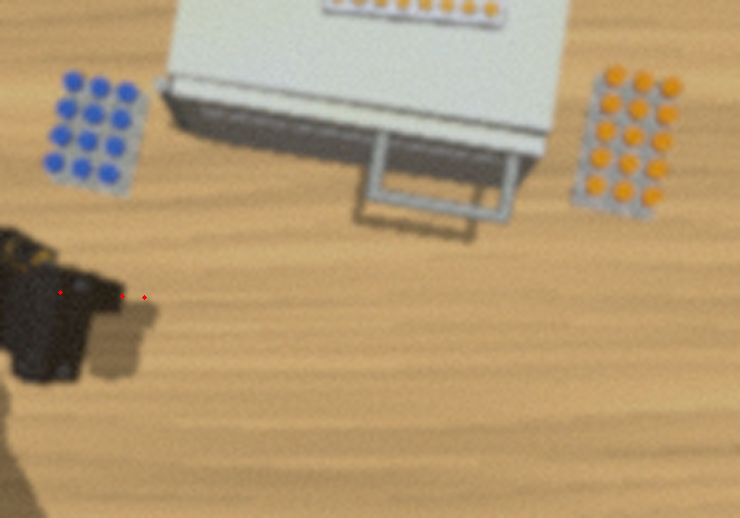

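View pics/scene5.png

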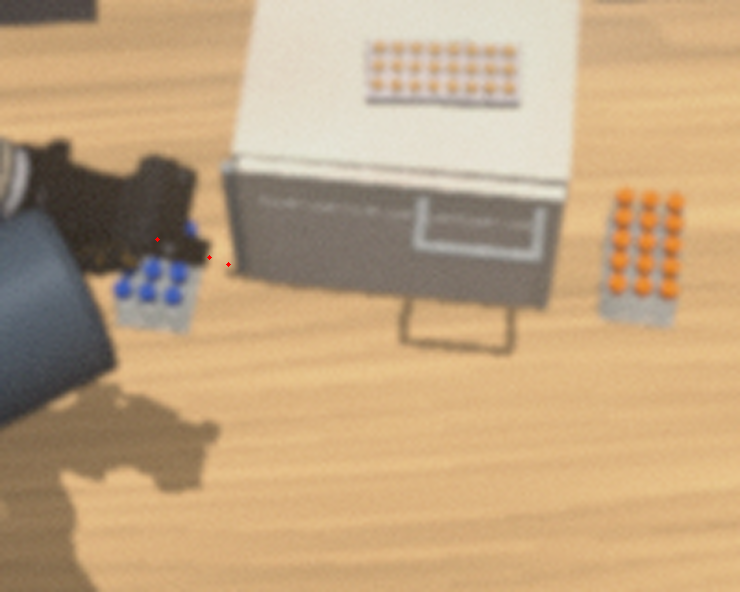

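Call:
jog_arm:
  increments:
    - [[8,0,0,0,0,0,1],[16,0,0,0,0,0,1],[24,0,0,0,-0.03,-0.02,1],[32,0,0,0.02,-0.06,-0.04,1],[40,0,0,0.04,-0.1,-0.05,1],[48,0,0,0.06,-0.14,-0.06,1],[50,0,0,0.09,-0.18,-0.06,1],[50,0,0,0.114,-0.227,-0.06,1]]

```text
time: 7.35
position: [0.6004, -0.1187, 0.2919]
tool_rot: [-0.696, 0.125, -0.125, 0.696]
ft_force: [1.0, -0.4, 0.1]
grip_width: 0.0006
```

```bash
cat >> h.py <<'E'
from scipy.spatial.transform import Rotation as Rot
def st():
    from rig import get_obs
    o=get_obs(); M=Rot.from_quat(o["tool_rot"]).as_matrix()
    print("t",round(o["time"],2),"p",o["position"].round(4),"fingdir",M[:,1].round(3),"jawyaw",np.degrees(np.arctan2(M[1,2],M[0,2])).round(1),"F",o["ft_force"].round(2),"q",o["q"].round(2)); return o
E
python3 -c "
from h import *
st()"
```

```text
t 7.35 p [ 0.6004 -0.1187  0.2919] fingdir [-0.     0.001 -1.   ] jawyaw 69.7 F [ 1.04 -0.38  0.14] q [-0.38  0.42  1.35  0.    1.38 -1.59]
```

Call:
jog_arm:
  increments:
    - [[0,0,8,0,0.004,0,1],[0,0,11,0,0.004,-0.03,1],[0,0,11,0,0.004,-0.06,1],[0,0,11,0,0.004,-0.08,1],[0,0,11,0,0.004,-0.095,1],[0,0,11,0,0.004,-0.11,1],[0,0,11,0,0.004,-0.125,1],[0,0,11,0,0.004,-0.125,1]]

```text
time: 8.15
position: [0.5991, -0.1161, 0.1668]
tool_rot: [-0.704, 0.059, -0.058, 0.705]
ft_force: [-0.0, 0.8, -0.5]
grip_width: 0.0007
```

Call:
jog_arm:
  increments:
    - [[0,0,0,-0.006,0.001,0,1],[0,0,0,-0.012,0.002,0,1],[0,0,-1,-0.017,0.004,0,1],[0,0,-2,-0.021,0.006,0,1],[0,0,-3,-0.025,0.008,0,1],[0,0,-4,-0.029,0.01,0,1],[0,0,-4,-0.029,0.01,0,1]]

```text
time: 8.85
position: [0.5692, -0.1054, 0.1667]
tool_rot: [-0.702, 0.084, -0.082, 0.703]
ft_force: [-0.1, -0.1, 0.5]
grip_width: 0.0003
```

```bash
python3 - <<'E'
from h import *
from rig import *
import cv2
st()
for n,b in(("top",(100,260,200,400)),):
    im=camera(n)[b[0]:b[1],b[2]:b[3],::-1]; cv2.imwrite(f"pics/{n}6.png",cv2.resize(im,None,fx=3.7,fy=3.7,interpolation=cv2.INTER_CUBIC))
E
```

```text
t 8.85 p [ 0.5692 -0.1054  0.1667] fingdir [-0.003  0.002 -1.   ] jawyaw 76.5 F [-0.06 -0.13  0.48] q [-0.38  0.5   1.58  0.    1.06 -1.71]
```

View pics/top6.png

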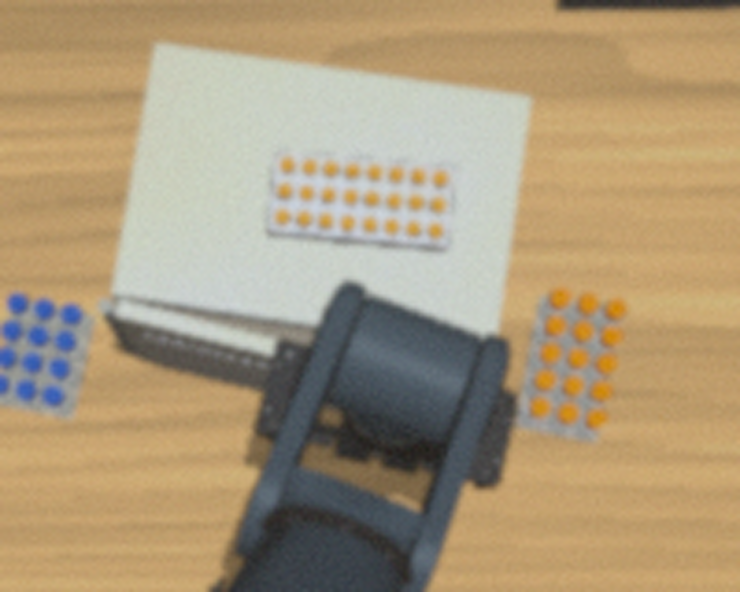

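Call:
jog_arm:
  increments:
    - [[0,0,-1,-0.003,0.002,0,1],[0,0,-2,-0.006,0.004,0,1],[0,0,-3,-0.009,0.006,0,1],[0,0,-3,-0.012,0.008,0,1],[0,0,-3,-0.012,0.008,0,1]]

```text
time: 9.4
position: [0.5567, -0.097, 0.1665]
tool_rot: [-0.699, 0.102, -0.1, 0.701]
ft_force: [-0.6, -0.3, 0.3]
grip_width: 0.0004
```

Call:
jog_arm:
  increments:
    - [[0,0,-1,-0.003,0.002,0,1],[0,0,-2,-0.006,0.004,0,1],[0,0,-2,-0.006,0.004,0,1]]

```text
time: 9.7
position: [0.5537, -0.0951, 0.1671]
tool_rot: [0.698, -0.112, 0.115, -0.698]
ft_force: [5.4, -4.6, -4.3]
grip_width: 0.0008
```

Call:
jog_arm:
  increments:
    - [[0,0,0,0.008,-0.002,0,1],[0,0,0,0.01,-0.002,0,1],[0,0,0,0.01,-0.002,0.04,1],[0,0,0,0.01,-0.002,0.09,1],[0,0,0,0.0,0.03,0.11,1],[0,0,0,-0.02,0.07,0.11,1],[0,0,0,-0.04,0.11,0.11,1],[0,0,0,-0.06,0.15,0.11,1]]

```text
time: 10.5
position: [0.4922, 0.0566, 0.2772]
tool_rot: [-0.698, 0.113, -0.115, 0.698]
ft_force: [0.6, -0.3, -0.0]
grip_width: 0.0006
```

Call:
jog_arm:
  increments:
    - [[0,0,0,-0.01,0.05,0,1],[0,0,0,-0.02,0.08,0,1]]

```text
time: 10.7
position: [0.4703, 0.1392, 0.2772]
tool_rot: [-0.698, 0.113, -0.114, 0.698]
ft_force: [1.4, 0.2, -0.2]
grip_width: 0.0007
```

```bash
python3 - <<'E'
from h import *
from rig import *
import cv2
st()
for n,b in(("top",(165,240,210,345)),("scene",(165,240,230,350))):
    im=camera(n)[b[0]:b[1],b[2]:b[3],::-1]; cv2.imwrite(f"pics/{n}7.png",cv2.resize(im,None,fx=5.9 if n=="top" else 6.6,fy=5.9 if n=="top" else 6.6,interpolation=cv2.INTER_CUBIC))
E
```

```text
t 10.7 p [0.4703 0.1392 0.2772] fingdir [ 0.001  0.001 -1.   ] jawyaw 71.5 F [ 1.43  0.24 -0.2 ] q [ 0.06  0.25  1.66  0.    1.24 -1.19]
```

View pics/top7.png

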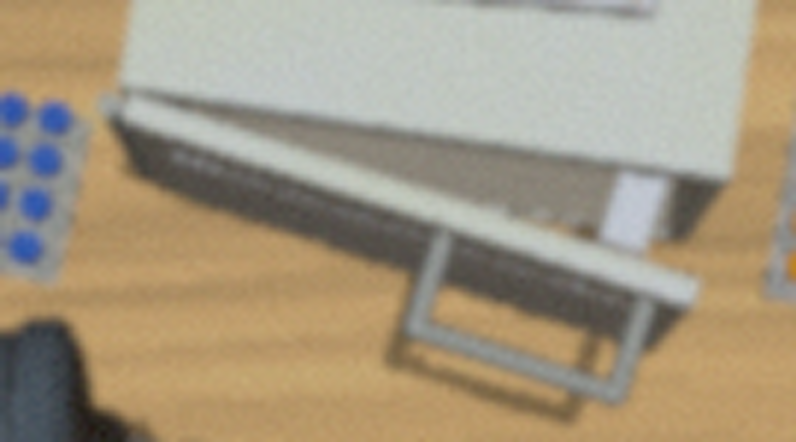

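View pics/scene7.png

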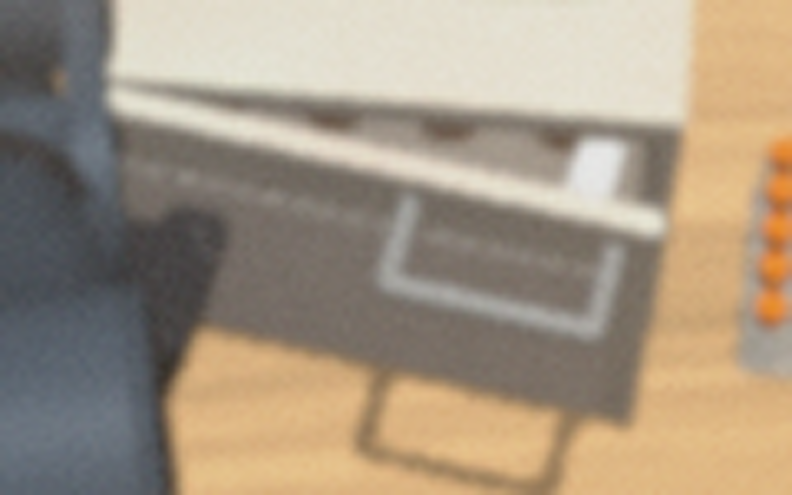

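```bash
python3 - <<'E'
from h import *
k=5.9; f=lambda u,v,z:ray("top",np.array([u,v])/k+[210-.4,165-.4],z)
g=lambda u,v,z:ray("scene",np.array([u,v])/6.6+[230-.4,165-.4],z)
h=np.array([.680,.1093])
for nm,F,u,v,z in [("corner in",f,698,280,.22),("door in mid",f,400,183,.22),("tA",f,617,173,.197),("tB",f,665,178,.197),("tC",f,600,242,.197),("tD",f,647,252,.197),("front R",f,728,181,.22),("front L",f,122,90,.22),
 ("scorner",g,664,217,.22),("stA",g,580,140,.197),("stB",g,628,143,.197),("stC",g,567,190,.197),("stD",g,617,200,.197)]:
    p=F(u,v,z); d=p[:2]-h; print(nm,p.round(4),"r",np.hypot(*d).round(3),"ang",(-99.06-np.degrees(np.arctan2(d[1],d[0]))).round(2))
E
```

```text
corner in [ 0.5782 -0.1837  0.22  ] r 0.31 ang 10.1
door in mid [ 0.6301 -0.0319  0.22  ] r 0.15 ang 10.42
tA [ 0.6382 -0.1454  0.197 ] r 0.258 ang 0.26
tB [ 0.6353 -0.1704  0.197 ] r 0.283 ang 0.02
tC [ 0.6018 -0.1359  0.197 ] r 0.257 ang 8.64
tD [ 0.5963 -0.1602  0.197 ] r 0.282 ang 8.2
front R [ 0.6293 -0.2003  0.22  ] r 0.314 ang 0.24
front L [0.6806 0.112  0.22  ] r 0.003 ang -177.21
scorner [ 0.5751 -0.1811  0.22  ] r 0.309 ang 10.8
stA [ 0.6391 -0.1455  0.197 ] r 0.258 ang 0.06
stB [ 0.6355 -0.1707  0.197 ] r 0.284 ang -0.03
stC [ 0.6085 -0.1355  0.197 ] r 0.255 ang 7.22
stD [ 0.6006 -0.1611  0.197 ] r 0.282 ang 7.3
```

Call:
jog_arm:
  increments:
    - [[0,0,-1,0.02,-0.042,0.0,1],[0,0,-1,0.04,-0.084,0,1],[0,0,-1,0.06,-0.126,0,1],[0,0,-1,0.08,-0.17,0,1],[0,0,-1,0.1,-0.212,0,1],[0,0,-1,0.12,-0.254,0,1],[0,0,-1,0.136,-0.288,0,1],[0,0,-1,0.136,-0.288,-0.02,1]]

```text
time: 11.6
position: [0.6091, -0.155, 0.2589]
tool_rot: [0.698, -0.117, 0.123, -0.696]
ft_force: [0.5, -1.0, -0.3]
grip_width: 0.0007
```

```bash
python3 - <<'E'
from h import *
st()
E
```

```text
t 11.6 p [ 0.6091 -0.155   0.2589] fingdir [ 0.007 -0.004 -1.   ] jawyaw 70.4 F [ 0.46 -0.98 -0.31] q [-0.43  0.47  1.36 -0.    1.31 -1.66]
```

Call:
jog_arm:
  increments:
    - [[0,0,0,-0.002,0.006,0,1],[0,0,0,-0.002,0.006,-0.01,1],[0,0,0,-0.002,0.006,-0.025,1],[0,0,0,-0.002,0.006,-0.04,1],[0,0,0,-0.002,0.006,-0.055,1],[0,0,0,-0.002,0.006,-0.065,1],[0,0,0,-0.002,0.006,-0.065,1]]

```text
time: 12.3
position: [0.606, -0.1479, 0.1927]
tool_rot: [0.698, -0.118, 0.122, -0.696]
ft_force: [-0.6, 0.2, 0.0]
grip_width: 0.0007
```

```bash
python3 - <<'E'
from h import *
from rig import *
import cv2
st()
for n,b in(("top",(165,240,210,345)),("scene",(145,240,230,360))):
    im=camera(n)[b[0]:b[1],b[2]:b[3],::-1]; cv2.imwrite(f"pics/{n}8.png",cv2.resize(im,None,fx=5.9,fy=5.9,interpolation=cv2.INTER_CUBIC))
E
```

```text
t 12.3 p [ 0.606  -0.1479  0.1927] fingdir [ 0.005 -0.003 -1.   ] jawyaw 70.5 F [-0.58  0.16  0.04] q [-0.42  0.53  1.44 -0.    1.16 -1.65]
```

View pics/top8.png

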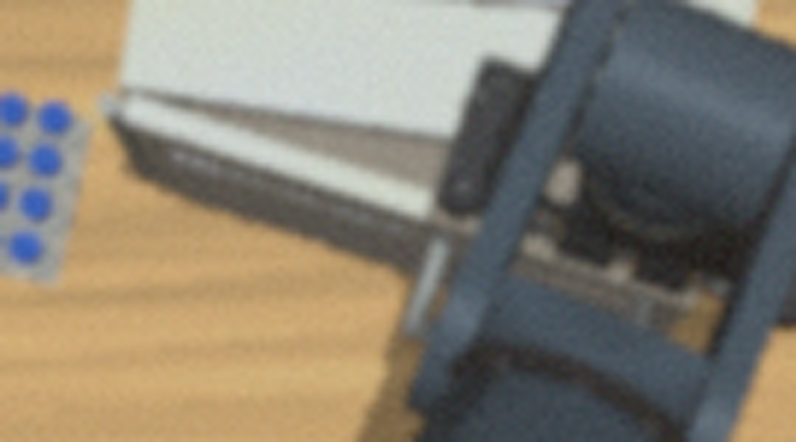

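View pics/scene8.png

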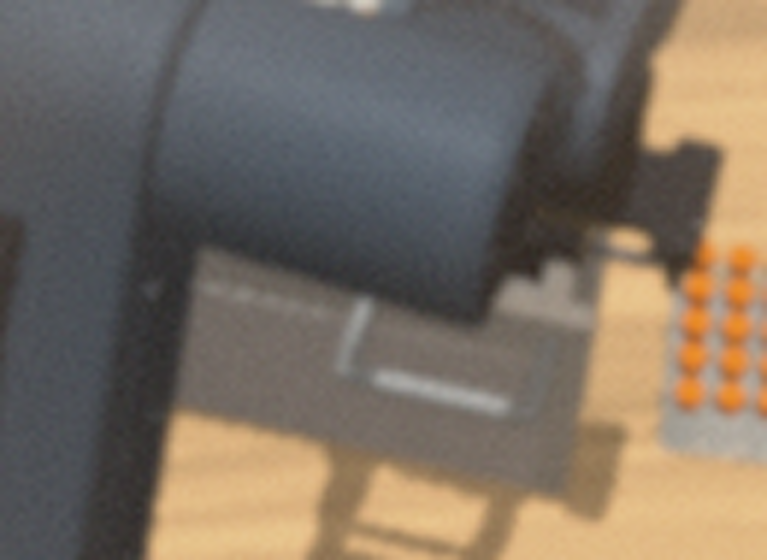

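Call:
jog_arm:
  increments:
    - [[0,0,0,0,0,-0.005,1],[0,0,0,0,0,-0.01,1],[0,0,0,0,0,-0.014,1],[0,0,0,0,0,-0.016,1],[0,0,0,0,0,-0.016,1]]

```text
time: 12.9
position: [0.607, -0.1486, 0.1779]
tool_rot: [0.698, -0.117, 0.123, -0.696]
ft_force: [-0.0, 0.1, 0.1]
grip_width: 0.0005
```

Call:
jog_arm:
  increments:
    - [[0,0,0,0,0,-0.002,1],[0,0,0,0,0,-0.003,1],[0,0,0,0,0,-0.003,1]]

```text
time: 13.2
position: [0.6069, -0.1486, 0.1748]
tool_rot: [0.698, -0.117, 0.123, -0.696]
ft_force: [0.1, 0.5, -0.3]
grip_width: 0.0007
```

Call:
jog_arm:
  increments:
    - [[0,0,0,0,0,-0.002,1],[0,0,0,0,0,-0.003,1],[0,0,0,0,0,-0.003,1]]

```text
time: 13.5
position: [0.6068, -0.1485, 0.1716]
tool_rot: [0.698, -0.118, 0.122, -0.696]
ft_force: [0.3, 0.1, -0.3]
grip_width: 0.0007
```

Call:
jog_arm:
  increments:
    - [[0,0,0,0,0,-0.002,1],[0,0,0,0,0,-0.003,1],[0,0,0,0,0,-0.003,1]]

```text
time: 13.8
position: [0.6072, -0.1487, 0.1692]
tool_rot: [0.698, -0.117, 0.123, -0.696]
ft_force: [-1.0, 0.2, 4.1]
grip_width: 0.0002
```

Call:
jog_arm:
  increments:
    - [[0,0,0,0,0,-0.002,1],[0,0,0,0,0,-0.004,1],[0,0,0,0,0,-0.006,1],[0,0,0,0,0,-0.006,1]]

```text
time: 14.2
position: [0.6081, -0.149, 0.1641]
tool_rot: [0.698, -0.116, 0.124, -0.696]
ft_force: [-0.9, 0.0, 5.9]
grip_width: 0.0004
```

```bash
python3 - <<'E'
from h import *
st()
E
```

```text
t 14.2 p [ 0.6081 -0.149   0.1641] fingdir [ 0.01  -0.005 -1.   ] jawyaw 70.5 F [-0.86  0.03  5.91] q [-0.42  0.56  1.47 -0.    1.1  -1.65]
```

Call:
jog_arm:
  increments:
    - [[0,0,0,-0.001,0,-0.003,1],[0,0,0,-0.001,0,-0.006,1],[0,0,0,-0.001,0,-0.009,1],[0,0,0,-0.001,0,-0.009,1]]

```text
time: 14.6
position: [0.6085, -0.1493, 0.1568]
tool_rot: [0.698, -0.115, 0.125, -0.696]
ft_force: [0.0, 1.6, 8.6]
grip_width: 0.0007
```

```bash
python3 - <<'E'
from h import *
st()
E
```

```text
t 14.6 p [ 0.6085 -0.1493  0.1568] fingdir [ 0.014 -0.006 -1.   ] jawyaw 70.5 F [0.01 1.6  8.57] q [-0.42  0.57  1.48 -0.    1.08 -1.65]
```

Call:
jog_arm:
  increments:
    - [[0,0,0,-0.005,0.0015,-0.001,1],[0,0,0,-0.01,0.003,-0.001,1],[0,0,-1,-0.014,0.0045,-0.001,1],[0,0,-2,-0.018,0.006,-0.001,1]]

```text
time: 15.0
position: [0.5919, -0.1437, 0.1569]
tool_rot: [0.696, -0.126, 0.139, -0.693]
ft_force: [1.2, 0.1, 5.9]
grip_width: 0.0006
```

```bash
python3 - <<'E'
from h import *
st()
E
```

```text
t 15.0 p [ 0.5919 -0.1437  0.1569] fingdir [ 0.017 -0.008 -1.   ] jawyaw 68.4 F [1.17 0.08 5.93] q [-0.42  0.54  1.53 -0.    1.05 -1.62]
```

Call:
jog_arm:
  increments:
    - [[0,0,-1,-0.005,0.0015,-0.001,1],[0,0,-2,-0.01,0.0035,-0.001,1],[0,0,-3,-0.015,0.0055,-0.001,1],[0,0,-4,-0.02,0.008,-0.001,1]]

```text
time: 15.4
position: [0.5731, -0.1363, 0.157]
tool_rot: [0.692, -0.149, 0.165, -0.687]
ft_force: [0.8, -2.0, 6.5]
grip_width: 0.0006
```

```bash
python3 - <<'E'
from h import *
from rig import *
import cv2
st()
for n,b in(("top",(165,240,210,345)),("scene",(145,240,230,360))):
    im=camera(n)[b[0]:b[1],b[2]:b[3],::-1]; cv2.imwrite(f"pics/{n}9.png",cv2.resize(im,None,fx=5.9,fy=5.9,interpolation=cv2.INTER_CUBIC))
E
```

```text
t 15.4 p [ 0.5731 -0.1363  0.157 ] fingdir [ 0.02  -0.011 -1.   ] jawyaw 64.4 F [ 0.81 -2.01  6.5 ] q [-0.42  0.52  1.58 -0.    1.02 -1.54]
```

View pics/top9.png

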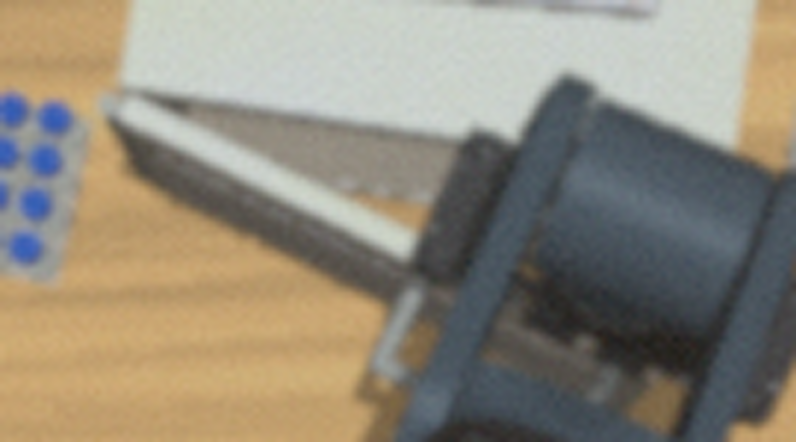

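Call:
jog_arm:
  increments:
    - [[0,0,-2,-0.008,0.0035,-0.001,1],[0,0,-4,-0.016,0.0075,-0.001,1],[0,0,-6,-0.024,0.0115,-0.001,1],[0,0,-7,-0.032,0.016,-0.001,1],[0,0,-7,-0.032,0.016,-0.001,1]]

```text
time: 16.0
position: [0.5402, -0.1191, 0.157]
tool_rot: [0.681, -0.191, 0.206, -0.676]
ft_force: [0.4, 1.7, 6.9]
grip_width: 0.0004
```

```bash
python3 - <<'E'
from h import *
st()
E
```

```text
t 16.0 p [ 0.5402 -0.1191  0.157 ] fingdir [ 0.019 -0.012 -1.   ] jawyaw 57.4 F [0.43 1.7  6.9 ] q [-0.42  0.47  1.67 -0.    0.97 -1.42]
```

Call:
jog_arm:
  increments:
    - [[0,0,0,0,0,0.01,1],[0,0,0,0,0,0.02,1],[0,0,0,0,0,0.02,1]]

```text
time: 16.3
position: [0.541, -0.1195, 0.1783]
tool_rot: [0.681, -0.19, 0.207, -0.676]
ft_force: [-0.1, -0.5, -0.8]
grip_width: 0.0004
```

```bash
python3 - <<'E'
from h import *
o=st()
h=np.array([.680,.1093])
for th in range(24,84,4):
    a=np.radians(-99.06-th); d=np.array([np.cos(a),np.sin(a)]); n=np.array([-d[1],d[0]])
    p=h+.266*d+.009*n; print(th,p.round(3),(p-o["position"][:2]).round(3),"jaw",81-th)
E
```

```text
t 16.3 p [ 0.541  -0.1195  0.1783] fingdir [ 0.021 -0.013 -1.   ] jawyaw 57.4 F [-0.08 -0.53 -0.81] q [-0.42  0.45  1.65 -0.    1.02 -1.42]
24 [ 0.542 -0.119] [0.001 0.001] jaw 57
28 [ 0.527 -0.108] [-0.014  0.011] jaw 53
32 [ 0.512 -0.097] [-0.029  0.022] jaw 49
36 [ 0.498 -0.085] [-0.043  0.035] jaw 45
40 [ 0.485 -0.072] [-0.056  0.048] jaw 41
44 [ 0.473 -0.058] [-0.068  0.062] jaw 37
48 [ 0.462 -0.043] [-0.079  0.077] jaw 33
52 [ 0.452 -0.027] [-0.089  0.092] jaw 29
56 [ 0.443 -0.011] [-0.098  0.108] jaw 25
60 [0.435 0.006] [-0.106  0.125] jaw 21
64 [0.428 0.023] [-0.113  0.143] jaw 17
68 [0.423 0.041] [-0.118  0.16 ] jaw 13
72 [0.419 0.059] [-0.122  0.179] jaw 9
76 [0.416 0.077] [-0.125  0.197] jaw 5
80 [0.414 0.096] [-0.127  0.215] jaw 1
```

Call:
jog_arm:
  increments:
    - [[0,0,-4,-0.014,0.011,0,1],[0,0,-8,-0.029,0.022,0,1],[0,0,-12,-0.043,0.035,0,1],[0,0,-16,-0.056,0.048,0,1],[0,0,-20,-0.068,0.062,0,1],[0,0,-24,-0.079,0.077,0,1],[0,0,-28,-0.089,0.092,0,1],[0,0,-32,-0.098,0.108,0,1]]

```text
time: 17.1
position: [0.4423, -0.0113, 0.178]
tool_rot: [0.602, -0.372, 0.386, -0.592]
ft_force: [0.8, -0.3, 0.7]
grip_width: 0.0003
```

```bash
python3 - <<'E'
from h import *
from rig import *
import cv2
st()
for n,b in(("top",(140,300,170,370)),):
    im=camera(n)[b[0]:b[1],b[2]:b[3],::-1]; cv2.imwrite(f"pics/{n}10.png",cv2.resize(im,None,fx=3.7,fy=3.7,interpolation=cv2.INTER_CUBIC))
E
```

```text
t 17.1 p [ 0.4423 -0.0113  0.178 ] fingdir [ 0.01  -0.022 -1.   ] jawyaw 25.2 F [ 0.78 -0.25  0.69] q [-0.26  0.31  1.9  -0.02  0.92 -0.69]
```

View pics/top10.png

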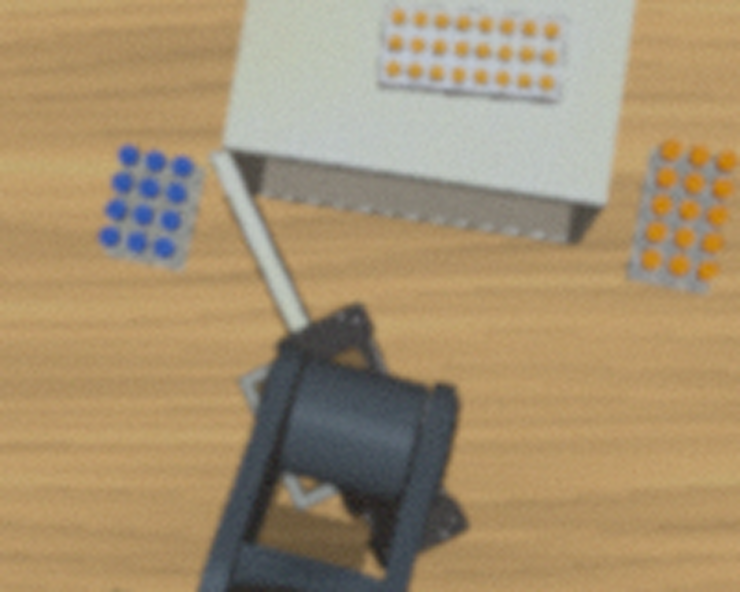

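Call:
jog_arm:
  increments:
    - [[0,0,-4,-0.008,0.017,0,1],[0,0,-8,-0.015,0.034,0,1],[0,0,-12,-0.02,0.052,0,1],[0,0,-16,-0.023,0.07,0,1],[0,0,-16,-0.023,0.07,0,1]]

```text
time: 17.65
position: [0.4158, 0.0623, 0.1773]
tool_rot: [0.545, -0.453, 0.462, -0.533]
ft_force: [0.2, -1.1, 0.3]
grip_width: 0.0003
```

```bash
python3 - <<'E'
from h import *
from rig import *
import cv2
st()
for n,b in(("top",(140,300,170,370)),):
    im=camera(n)[b[0]:b[1],b[2]:b[3],::-1]; cv2.imwrite(f"pics/{n}11.png",cv2.resize(im,None,fx=3.7,fy=3.7,interpolation=cv2.INTER_CUBIC))
E
```

```text
t 17.65 p [0.4158 0.0623 0.1773] fingdir [-0.001 -0.021 -1.   ] jawyaw 9.3 F [ 0.17 -1.07  0.33] q [-0.1   0.29  1.94 -0.03  0.91 -0.25]
```

View pics/top11.png

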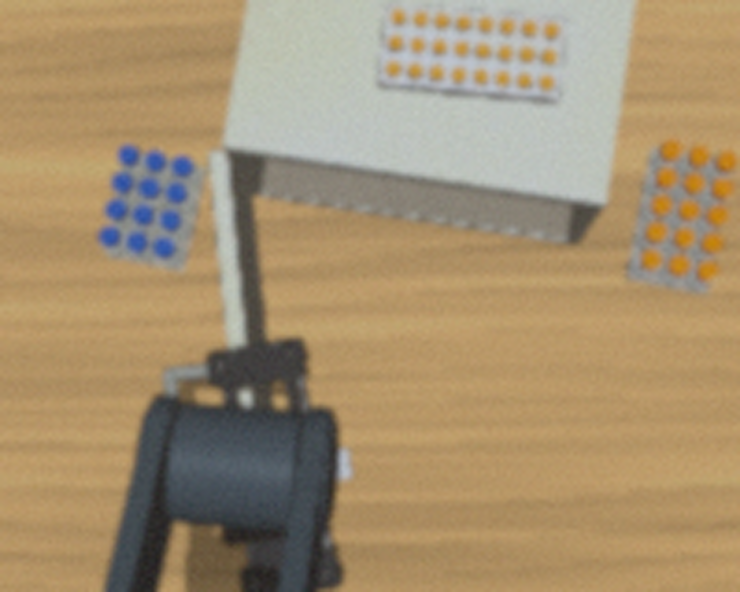

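Call:
jog_arm:
  increments:
    - [[0,0,0,0.001,-0.006,0,1],[0,0,0,0.001,-0.008,0.01,1],[0,0,0,0.001,-0.008,0.05,1],[0,0,0,0.001,-0.008,0.1,1],[0,0,0,0,-0.05,0.13,1],[0,0,0,0,-0.1,0.13,1],[0,0,0,0,-0.15,0.13,1],[0,0,0,0,-0.2,0.13,1]]

```text
time: 18.5
position: [0.4163, -0.1401, 0.3089]
tool_rot: [0.545, -0.452, 0.463, -0.534]
ft_force: [0.3, 0.3, -0.4]
grip_width: 0.0005
```

Call:
jog_arm:
  increments:
    - [[0,0,0,0,-0.05,0,1],[0,0,0,0,-0.1,0,1],[0,0,0,0,-0.1,0,1]]

```text
time: 18.8
position: [0.4162, -0.2475, 0.3097]
tool_rot: [0.544, -0.452, 0.467, -0.531]
ft_force: [-0.3, 1.1, 0.8]
grip_width: 0.0005
```

```bash
python3 - <<'E'
from h import *
from rig import *
import cv2
st()
for n,b in(("top",(100,300,145,395)),("scene",(110,310,145,395))):
    I=camera(n); cv2.imwrite(f"pics/{n}12f.png",I[:,:,::-1]); im=I[b[0]:b[1],b[2]:b[3],::-1]; cv2.imwrite(f"pics/{n}12.png",cv2.resize(im,None,fx=3,fy=3,interpolation=cv2.INTER_CUBIC))
E
```

```text
t 18.8 p [ 0.4162 -0.2475  0.3097] fingdir [ 0.004 -0.027 -1.   ] jawyaw 9.0 F [-0.34  1.1   0.83] q [-0.76  0.2   1.63 -0.02  1.29 -0.91]
```

View pics/top12.png

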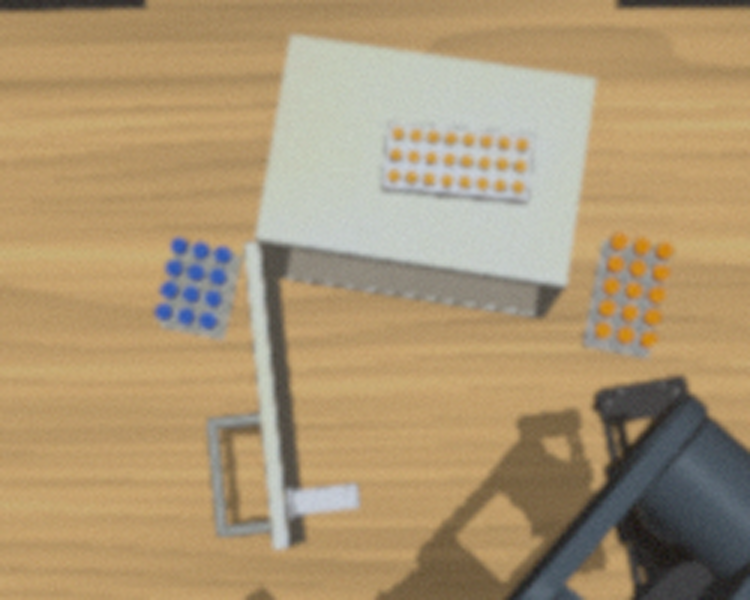

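View pics/scene12.png

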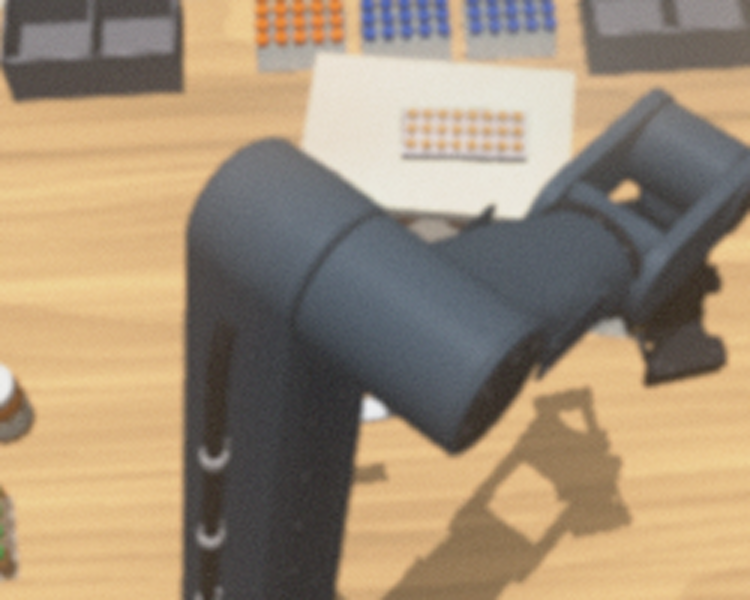

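```bash
python3 - <<'E'
from h import *
import cv2
f=lambda u,v,z:ray("top",np.array([u,v])/3+[145-.33,100-.33],z)[:2]
h=np.array([.680,.1093]); c=f(288,546,.22); d=c-h; print("angle",-99.06-np.degrees(np.arctan2(d[1],d[0])), np.hypot(*d))
d/=np.hypot(*d); n=np.array([-d[1],d[0]])
for z in(.197,.179):
  e=(f(358,484,z)+f(358,508,z))/2-h; print(z,"tongue end r,s",e@d,e@n)
a=cv2.imread("pics/top0.png");b=cv2.imread("pics/top12f.png")
D=(cv2.absdiff(cv2.GaussianBlur(a,(5,5),0),cv2.GaussianBlur(b,(5,5),0)).max(2)>25)
for nm,(x0,y0,x1,y1) in dict(a=(192,172,224,214),b=(338,175,372,220),blister=(270,138,325,170),carton=(408,208,448,252),c=(402,262,440,308),jar=(108,222,142,248),d=(104,262,140,302)).items(): print(nm,D[y0:y1,x0:x1].mean().round(3))
E
```

```text
angle 75.38894232519638 0.30940818981185697
0.197 tongue end r,s 0.26730198279550466 0.07309809341467176
0.179 tongue end r,s 0.2670529382047396 0.07242687780683754
a 0.0
b 0.0
blister 0.0
carton 0.0
c 0.221
jar 0.0
d 0.0
```

View pics/top12f.png

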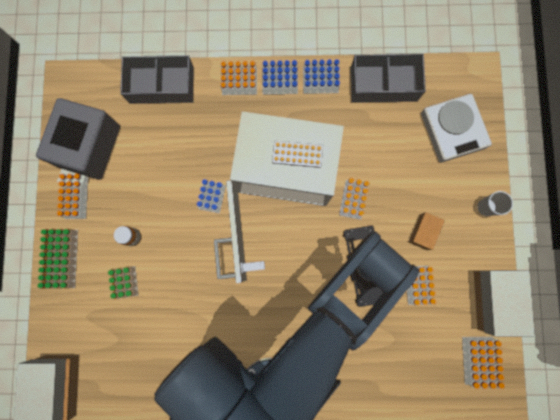

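Call:
jog_arm:
  increments:
    - [[0,0,0,0,-0.04,0.03,1],[0,0,0,0,-0.08,0.05,1],[0,0,0,-0.02,-0.12,0.05,1],[0,0,0,-0.04,-0.16,0.05,1],[0,0,0,-0.06,-0.2,0.05,1],[0,0,0,-0.06,-0.2,0.05,1]]

```text
time: 19.5
position: [0.3535, -0.4451, 0.3589]
tool_rot: [0.544, -0.454, 0.465, -0.531]
ft_force: [0.3, 1.0, 0.1]
grip_width: 0.0006
```

```bash
python3 - <<'E'
from h import *
from rig import *
import cv2
st()
n,b="scene",(150,300,200,400)
im=camera(n)[b[0]:b[1],b[2]:b[3],::-1]; cv2.imwrite(f"pics/{n}13.png",cv2.resize(im,None,fx=4,fy=4,interpolation=cv2.INTER_CUBIC))
h=np.array([.680,.1093]); a=np.radians(-99.06-75.4); d=np.array([np.cos(a),np.sin(a)]); m=np.array([-d[1],d[0]])
for z in(.197,.187,.179):
    P=[np.r_[h+(.268+w)*d+s*m,z] for w,s in((-.012,.072),(.012,.072),(.012,.0),(-.012,.0))]; print(z,((proj(n,P)-[200,150])*4).round().tolist())
E
```

```text
t 19.5 p [ 0.3535 -0.4451  0.3589] fingdir [ 0.001 -0.024 -1.   ] jawyaw 8.9 F [0.28 1.03 0.1 ] q [-1.09  0.29  1.36 -0.01  1.47 -1.25]
0.197 [[304.0, 366.0], [308.0, 393.0], [221.0, 406.0], [217.0, 379.0]]
0.187 [[304.0, 372.0], [308.0, 398.0], [221.0, 411.0], [218.0, 384.0]]
0.179 [[304.0, 376.0], [308.0, 402.0], [222.0, 415.0], [218.0, 389.0]]
```

View pics/scene13.png

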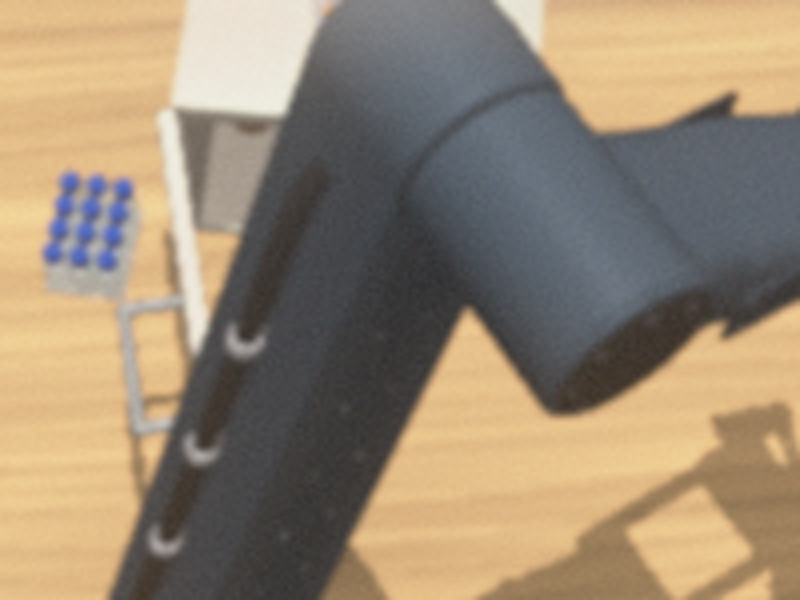

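```bash
python3 -c "
from rig import *
print(hand_in())"
```

```text
the job is handed in; nothing more can be done
None
```

The cupboard door stands open at about 75° (60° or more asked), and I handed the job in at 19.5 s with the arm clear of everything.

**What I did:**
- I hooked the handle with the shut fingers and drew the door out until the catch stopped it. It stopped at about 10.5°, with roughly 8 N on the wrist.
- I looked into the gap and found the tongue about 268 mm from the hinge.
- I pressed it down about 14 mm with 6–9 N. Keeping it down, I pushed the door past the rail from its inner face to about 24°.
- I lifted off, pushed the door to its final angle and withdrew.

**Last checks:**
- In the top picture the two packs beside the cupboard, pack_d, the jar, the carton and the blister tray show no change.
- The arm partly hid pack_c, so I checked only its visible part by eye; the arm never came close to it.
- The wrist force was about 1 N.

**What failed or disagreed:**
- My first attempt to hook the handle missed. The shut fingertips reach about 18–27 mm less far than the reported TCP, so they passed above the bar without touching it. I lowered the tool and the second attempt worked.
- I could not confirm by picture that the catch sprang back up. The arm blocked the scene camera, and the top view cannot tell its height. I rely on the contact force falling to zero as I lifted off.

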